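# Isolate the test dock and lift out the power brick

### The arm

A 6-joint arm with a two-finger parallel gripper is mounted at the origin on a cart in front of the work surface, level with it; the furniture and walls round the work are solid. World frame = base frame: x ahead of the robot, y to its left, z up, the work surface at z = 0. Lengths are in m, angles in degrees, forces in N, time in s.
With the tool pointing down it reaches from about 0.375 to 0.9 m from the base axis. Payload 3.1 kg.
Tool frame: the origin (TCP) lies at the very end of the fingers, on their centre line; the grasp point (between the pads) lies 19 mm behind it; z points along the fingers, y is the line along which they close (so a half turn about z gives the same grasp; the last joint's range is limited). The gripper opens to 87 mm and grips with 3 to 60 N. Pads are 19 mm wide; open, the fingers measure 117 mm over their backs; the gripper's body (75 mm by 190 mm) begins 51 mm behind the grasp point.
Start: joints at [-85.629, 30.224, 82.088, -0, 67.689, -10.227], TCP at [0.158, -0.605, 0.223] pointing down, gripper open.
Joint ranges: [-176.69, 176.69], [-43.24, 126.21], [12.49, 139.97], [-82, 262], [0, 151.66], [-163.58, 163.58]. Speed limits (degrees/s): [159.86, 159.86, 180, 180, 180, 180].

### API

Orientations are given as a 3x3 rotation matrix whose columns are the frame's x, y, z axes.
In Python, from rig import bot gives the robot as it stands.
- The arm moves only by the tool move_arm, never from a script. Its argument "increments" is a list of rows, each an object with "xyz": the shift along the tool's x, y, z in mm, a list of three; "roll": the turn about the tool's z in rad; "grip": the opening in per cent of the stroke, from 0 (shut) to 100 (fully open). A call has 1 to 5 rows; each row shifts and turns the commanded pose from where the row before left it, along the tool's axes as they then stand; what a row does not reach is not made up. A row lasts 1/12 s, in which the tool goes at most 41.7 mm and 7.16 degrees, less where a joint would pass 70% of its speed; a pose out of reach is approached as far as the arm can. A call is refused whole if a number of a shift passes 41.7 or a number of a turn 0.125, either way. A call with a gripper value outside its range is refused whole. The fingers move at their own pace and stop on an object; the grip force is fixed at half the most. Time passes only in rows, so rows that do not move let the fingers close. It gives the time, the measured TCP pose, the force, the opening and the grip force at its end, in the units of the state.
- bot.read_state(): the state, without advancing time (a new reading comes with each control period).
- bot.capture(name): name is "scene" or "top" or "wrist"; returns (picture, depth): 384x512x3 uint8, red, green, blue; 384x512 float32, m along the optical axis (not along the pixel's ray), 0 where there is no reading.
- bot.camera_model(name): a dict with "intrinsics" (3x3 intrinsics, pixels), "D" ([k1, k2, p1, p2, k3] as OpenCV has them; the pictures are not rectified), "rvec" (rotation vector, rad) and "tvec" (3), from world to camera coordinates, as OpenCV has them; the wrist camera has in their place "tool_from_camera" (4x4, takes a point from camera to tool coordinates, whose origin is the TCP and whose axes are the flange's). Camera axes: x right, y down, z forward; pixel columns grow to the right and rows downward; lengths in m; the calibration is good to about 2 mm. A picture is of the moment at which its call begins: read the wrist's pose just before it. camera_model takes no time and is no camera call.
- bot.hand_in(): hands the job in; it is judged then, once.
Trained networks look in the newest picture that a camera, given by its name, has taken for a name from the list of things; names that differ only in an ending like _2 or _b are one class to them, and where a whole thing is asked for, a point or a joint stands for the part that bears it (a point fixed in the world has none). Each returns a list of dicts, best first, with "conf" (0 to 1); they miss things now and then, are a little off and sometimes report something else, mostly with a low value. They report only what shows in the picture. A call takes as long as a camera call. They do not tell look-alikes from the thing itself.
- bot.spot_in(label, camera): "at" ([x, y, z] in m, in the coordinates of the camera as it stood for that picture, good to about 4 mm: the middle of the surface that is visible of it).
- bot.trace(label, camera): "mask" (384x512 bool, what is visible of it).
The state is a dict: "time_s": time; "joint_positions": joint angles; "qvel": joint speeds; "tau": joint torques, N m; "position": TCP position; "tcp_rot": TCP orientation; "force": force on the tool from outside, world axes, zero at the start; "moment": the same for the moment, N m; "opening": opening from 0.0 (shut) to 1.0 (fully open); "grasp_force": force on a finger pad.
Only numpy, scipy, OpenCV 4.12 (cv2) and the standard library are available. Lean on these libraries where they do the work, as an engineer would, in place of code of your own. Each camera call takes 0.05 s, during which the arm holds its last target. There are 200 camera calls.

### The job

Switch the rotary isolator off: turn its handle anticlockwise (seen from above) a quarter turn, from in line with the long grey housing until it snaps to its off stop, straight across the housing. Only then lift the black power brick out of the test dock, keeping it level, and hold it in the gripper, level and still, about 20 cm above the bench top. Finish while still holding it there, and do not disturb the tape roll, the heat sink or the capacitor.

Things in the scene. Friction and masses are not known exactly. Their poses are not given: they have to be found in the camera images.
- isolator: Grey isolator housing fixed to the bench, 100 (x) x 66 (y) x 37 mm high, with a black disc (radius 22 mm) up to 41 mm and the black handle on it. Origin: centre of its underside, on the handle's axis; x along its long side towards the two cable glands, z up. It may have changed sides with the dock.
- isolator_handle (a joint): Handle angle about the upright axis, rad: 0 = on (in line with the housing, nose to the housing's +x), 1.571 = off (across it, nose to +y). It grows anticlockwise seen from above. Starts on, within 0.1. Stops just beyond both ends. A snap spring resists with about 0.12 N m at first, less up to half-way (0.785), then throws the handle on to the other stop by itself when free.
- handle_grip (a point): Grip point of the handle, on its upright turning axis, 64 mm above the bench. The handle is a bar 14 mm thick (y) and 63 mm long (x), upper edge 71 mm and lower edge 43 mm above the bench, on a round foot (radius 18 mm, top at 45 mm). The point turns with it: x along the bar to its pointed nose, y across it (grip this way), z up.
- dock: Test dock fixed to the bench: aluminium plate 76 (x) x 136 (y) x 10 mm, a plinth 34 x 96 mm up to 20 mm on which the brick lies, and grey ears up to 34 mm round the brick's ends, with about 2 mm play. Over the middle 73 mm of length the brick's long sides are free down to the plate. Origin: centre of the underside; y along the brick, z up. May have changed sides with the isolator.
- brick_center (a point): Centre (half-way up) of the loose black power brick, 44 (x) x 99 (y) x 30 mm high, 0.17 to 0.34 kg. It lies flat in the dock, not latched, its centre 35 mm above the bench. x across it (grip its 44 mm width at mid-length), y along it, z up. It comes out straight upward and clears the ears after 14 mm.
- tape_roll: Bystander: yellow roll of tape lying flat, 89 x 89 x 18 mm; origin at the centre of its underside.
- heatsink: Bystander: finned heat sink, 40 x 40 x 18 mm; origin at the centre of its underside.
- capacitor: Bystander: upright black capacitor, 18 mm across and 32 mm high; origin at the centre of its underside.
There are look-alikes about, which are no part of the job. Leave any red look-alike of the isolator alone.

How it is judged (in metres and radians):
On the way, in this order (a step that is already met when the one before it is completed fails the run):
1. the isolator's handle is at its off stop (value of joint isolator_handle above 1.42 rad), for 0.2 s.
2. the brick is lifted clear of the dock in the gripper (height (world z) of brick_center above 0.08 m and contact force between the fingers and brick above 1 N and contact force between brick and dock below 0.1 N), for 0.2 s.
At the end, for the whole second after the job is handed in: The isolator's handle is at its off stop (within 0.15 rad), and the gripper alone holds the brick in the air, its centre 160 to 260 mm above the bench, level within 0.12 rad, and still (under 0.03 m/s and 0.15 rad/s) (value of joint isolator_handle above 1.42 rad and height (world z) of brick_center between 0.16 and 0.26 m and angle between brick_center's own z axis and vertical below 0.12 rad and linear speed of brick below 0.03 m/s and angular speed of brick below 0.15 rad/s and contact force between the fingers and brick above 1 N and contact force between brick and dock below 0.1 N and contact force between brick and isolator below 0.1 N); the arm keeps its last pose, push and grip.
It fails at once if the brick is lifted out of the dock before the isolator is off (distance of brick_center from where it was at the start of the episode above 0.012 m and value of joint isolator_handle below 1.17 rad).
It fails at once if the brick is tipped more than 0.35 rad (angle between brick_center's own z axis and vertical above 0.35 rad).
It fails at once if the roll of tape is moved more than 20 mm (distance of tape_roll from where it was at the start of the episode above 0.02 m).
It fails at once if the heat sink is moved more than 20 mm (distance of heatsink from where it was at the start of the episode above 0.02 m).
It fails at once if the capacitor is moved more than 20 mm (distance of capacitor from where it was at the start of the episode above 0.02 m).
It also fails if it takes over 48 s, if anything falls off the work surface, if the arm or the gripper's body presses on something with over 40 N, if the wrist force passes 120 N, or if a joint passes its speed limit or range.

## Working session

There is one attempt and no reset: what is moved stays moved. The work goes in short steps, Python scripts to look and compute and a tool call to move; the robot and the scene stay as the last step left them, time stands still between calls to the robot, and variables do not carry over. Pictures are saved under pics/ and viewed, at most 10 in all, crops included, and the job is handed in when it is done.

Besides the shell and the picture viewer there is one more tool, called after "Request:" as name(argument=value, ...), one argument or row to a line, values as JSON. move_arm: Moves the arm, as the interface text tells. Its arguments: {"type":"object","properties":{"increments":{"type":"array"}},"required":["increments"]}

```bash
mkdir -p pics
cat > h.py <<'E'
import numpy as np, cv2
from rig import bot
def T(name,st=None):
    m=bot.camera_model(name)
    if 'rvec' in m:
        R=cv2.Rodrigues(np.array(m['rvec'],float))[0]; t=np.array(m['tvec'],float).ravel()
        M=np.eye(4); M[:3,:3]=R.T; M[:3,3]=-R.T@t; return M
    st=st or bot.read_state(); W=np.eye(4); W[:3,:3]=st['tcp_rot']; W[:3,3]=st['position']
    return W@np.array(m['tool_from_camera'])
def cloud(name,depth,M,mask=None):
    m=bot.camera_model(name); K=np.array(m['intrinsics'],float)
    ok=(depth>0)&(mask if mask is not None else True)
    v,u=np.nonzero(ok)
    p=cv2.undistortPoints(np.stack([u,v],1).astype(float)[:,None],K,np.array(m['D'],float))[:,0]
    z=depth[v,u]; c=np.c_[p*z[:,None],z,np.ones(len(z))]
    return (c@M.T)[:,:3],np.stack([u,v],1)
def save(n,p): cv2.imwrite('pics/'+n,p[...,::-1])
E
python3 - <<'E'
from h import *
ps=[]
for c in('scene','top'):
    p,d=bot.capture(c); ps.append(p); M=T(c)
    np.savez(c,p=p,d=d,M=M)
    m=bot.camera_model(c);K=np.array(m['intrinsics'],float)
    for l in('isolator','isolator_handle','dock','brick_center','tape_roll','heatsink','capacitor'):
        for r in bot.spot_in(l,c):
            w=M@np.r_[r['at'],1]; px=cv2.projectPoints(np.array(r['at'],float)[None],np.zeros(3),np.zeros(3),K,np.array(m['D'],float))[0].ravel()
            print(c,l,round(r['conf'],2),w[:3].round(3),px.round())
for n,p in zip('st',ps): save(n+'.png',p)
print(bot.read_state())
E
```

```text
scene isolator 0.81 [0.662 0.017 0.04 ] [257. 143.]
scene isolator 0.77 [ 0.504 -0.184  0.041] [238. 202.]
scene isolator 0.74 [ 0.355 -0.309  0.016] [197. 270.]
scene isolator_handle 0.73 [0.667 0.022 0.059] [258. 135.]
scene isolator_handle 0.69 [ 0.503 -0.171  0.061] [235. 192.]
scene dock 0.55 [ 0.471 -0.421  0.009] [279. 291.]
scene brick_center 0.86 [ 0.486 -0.389  0.05 ] [278. 262.]
scene brick_center 0.41 [ 0.353 -0.307  0.016] [196. 270.]
scene tape_roll 0.65 [ 0.742 -0.228  0.019] [336. 191.]
scene heatsink 0.91 [ 0.355 -0.308  0.013] [197. 271.]
scene capacitor 0.67 [ 0.713 -0.076  0.021] [292. 162.]
top isolator 0.69 [0.672 0.022 0.038] [171. 140.]
top isolator 0.67 [ 0.51  -0.163  0.036] [246. 204.]
top isolator 0.19 [ 0.496 -0.374  0.049] [334. 208.]
top isolator_handle 0.77 [0.669 0.027 0.068] [166. 138.]
top isolator_handle 0.67 [ 0.507 -0.161  0.067] [244. 204.]
top dock 0.64 [ 0.484 -0.37   0.009] [329. 214.]
top dock 0.23 [ 0.508 -0.167  0.07 ] [247. 203.]
top brick_center 0.82 [ 0.493 -0.377  0.049] [335. 209.]
top tape_roll 0.6 [ 0.745 -0.218  0.016] [266. 113.]

[... 313 characters left out ...]
360628e-03,
        6.76893667e+01, -1.02258162e+01]), 'qvel': array([-0.02458121,  0.01645613, -0.00276048, -0.01429157,  0.06224389,
        0.01263104]), 'tau': array([ 1.55410875e-03, -4.39941752e+01, -1.76979339e+01,  6.34533749e-02,
        5.02499915e-02, -6.09115489e-06]), 'position': array([ 0.15757133, -0.60479642,  0.22259223]), 'tcp_rot': array([[ 9.67724986e-01,  2.52008630e-01,  4.65316474e-05],
       [ 2.52008632e-01, -9.67724984e-01, -6.13910638e-05],
       [ 2.95587599e-05,  7.11360432e-05, -9.99999997e-01]]), 'force': array([-0.40736488,  0.65407299,  0.25896295]), 'moment': array([-0.01613215,  0.00170167,  0.01836447]), 'grasp_force': 0.0, 'opening': 1.0013660053885622}
```

Run:
```python
from h import *
z=np.load('top.npz'); p=z['p']
save('tc.png',cv2.resize(p[70:300,120:400],None,fx=2.6,fy=2.6,interpolation=cv2.INTER_CUBIC))
P,uv=cloud('top',z['d'],z['M'])
def rect(n,c,r,lo,hi):
    q=P[(np.hypot(P[:,0]-c[0],P[:,1]-c[1])<r)&(P[:,2]>lo)&(P[:,2]<hi)]
    print(n,len(q),'z',np.median(q[:,2]).round(4),cv2.minAreaRect((q[:,:2]*1000).astype(np.float32)))
rect('handleA',(.669,.024),.045,.06,.08)
rect('handleB',(.507,-.163),.045,.06,.08)
rect('houseA',(.669,.024),.075,.03,.045)
rect('houseB',(.507,-.163),.075,.03,.045)
rect('brick',(.493,-.377),.08,.043,.06)
rect('dock',(.493,-.377),.09,.004,.016)
```

```text
handleA 171 z 0.0703 ((674.1837158203125, 30.052631378173828), (14.701550483703613, 63.15385055541992), 68.08167266845703)
handleB 156 z 0.0701 ((509.0649719238281, -164.30630493164062), (14.038168907165527, 60.7662353515625), 81.39249420166016)
houseA 726 z 0.0365 ((673.2587280273438, 31.171348571777344), (65.13532257080078, 100.7281265258789), 67.87786102294922)
houseB 884 z 0.0362 ((508.6327209472656, -164.18838500976562), (65.89725494384766, 99.80899810791016), 82.64607238769531)
brick 705 z 0.0494 ((493.66192626953125, -376.12451171875), (96.85366821289062, 43.817684173583984), 68.96233367919922)
dock 665 z 0.0093 ((494.68719482421875, -376.5155029296875), (135.11900329589844, 123.3140869140625), 67.8104248046875)
```

View pics/tc.png

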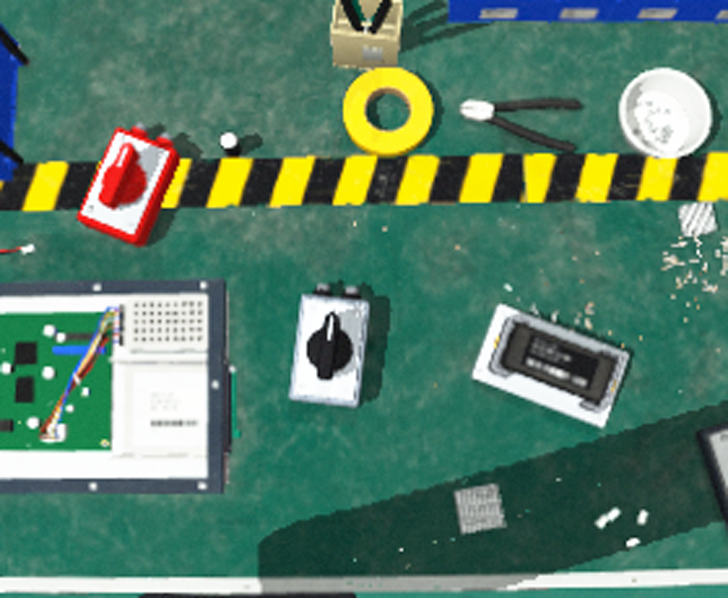

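View pics/s.png

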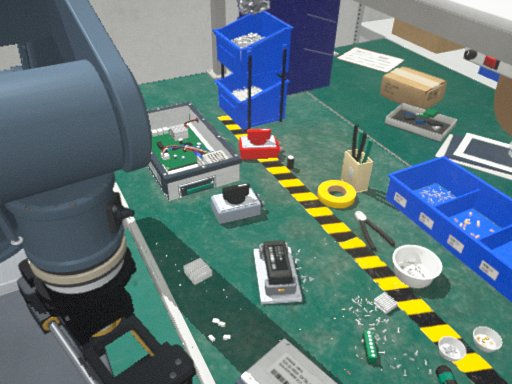

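The grey isolator at top pixel (246,204), crop (329,347), has a black handle, grey housing and glands facing away from the robot, so it fits the description. The red one at top pixel (171,140), crop (130,185), is the look-alike, and I'm leaving it alone. The brick in its dock is at crop (560,362).

Request:
move_arm(
  increments=[
    {"xyz":[32,-24,0],"roll":0,"grip":100},
    {"xyz":[32,-24,0],"roll":0,"grip":100},
    {"xyz":[32,-24,0],"roll":0,"grip":100},
    {"xyz":[32,-24,0],"roll":0,"grip":100},
    {"xyz":[32,-24,0],"roll":0,"grip":100},
  ],
)

```text
time_s: 1.22
position: [0.2829, -0.4469, 0.2227]
tcp_rot: [[0.968, 0.251, 0.0], [0.251, -0.968, -0.0], [0.0, 0.0, -1.0]]
force: [0.9, -0.4, 0.3]
opening: 1.0
grasp_force: 0.0
```

Request:
move_arm(
  increments=[
    {"xyz":[32,-24,0],"roll":0,"grip":100},
    {"xyz":[32,-24,0],"roll":0,"grip":100},
    {"xyz":[32,-24,0],"roll":0,"grip":100},
    {"xyz":[32,-24,0],"roll":0,"grip":100},
    {"xyz":[32,-24,0],"roll":0,"grip":100},
  ],
)

```text
time_s: 1.63
position: [0.4077, -0.2903, 0.2228]
tcp_rot: [[0.968, 0.252, 0.0], [0.252, -0.968, -0.0], [0.0, 0.001, -1.0]]
force: [0.6, -0.2, 0.1]
opening: 0.999
grasp_force: 0.0
```

Request:
move_arm(
  increments=[
    {"xyz":[0,0,0],"roll":0.1,"grip":100},
    {"xyz":[0,0,0],"roll":0.1,"grip":100},
    {"xyz":[0,0,0],"roll":0.1,"grip":100},
    {"xyz":[0,0,0],"roll":0.1,"grip":100},
    {"xyz":[0,0,0],"roll":0,"grip":100},
  ],
)

```text
time_s: 2.05
position: [0.407, -0.2918, 0.2227]
tcp_rot: [[0.989, -0.146, 0.0], [-0.146, -0.989, -0.0], [0.0, 0.0, -1.0]]
force: [0.4, 0.1, 0.1]
opening: 0.998
grasp_force: 0.0
```

Run:
```python
from h import *
s=bot.read_state(); print(s['time_s'],s['position'],s['tcp_rot'],s['force'])
d=np.array([.509,-.164,.223])-s['position']; print('tool delta mm',(s['tcp_rot'].T@d*1000).round(1))
z=np.load('top.npz');P,_=cloud('top',z['d'],z['M'])
q=P[(abs(P[:,0]-.51)<.15)&(abs(P[:,1]+.02)<.1)]; print('case zmax',np.percentile(q[:,2],99.5), 'y edge',q[q[:,2]>.03][:,1].min())
```

```text
2.05 [ 0.40701088 -0.29176501  0.22274566] [[ 9.89319771e-01 -1.45760958e-01  3.64829246e-04]
 [-1.45760805e-01 -9.89319774e-01 -4.14656705e-04]
 [ 4.21373546e-04  3.57050272e-04 -9.99999847e-01]] [0.43321439 0.08999501 0.10209046]
tool delta mm [  82.3 -141.3   -0.3]
case zmax 0.07329926243956086 y edge -0.07563371214050266
```

Request:
move_arm(
  increments=[
    {"xyz":[20,-35,0],"roll":0,"grip":100},
    {"xyz":[20,-35,0],"roll":0,"grip":100},
    {"xyz":[21,-35,0],"roll":0,"grip":100},
    {"xyz":[21,-36,0],"roll":0,"grip":100},
    {"xyz":[0,0,0],"roll":0,"grip":100},
  ],
)

```text
time_s: 2.47
position: [0.512, -0.159, 0.2229]
tcp_rot: [[0.991, -0.136, 0.003], [-0.136, -0.991, 0.002], [0.003, -0.003, -1.0]]
force: [-0.5, -1.0, -0.8]
opening: 0.998
grasp_force: 0.0
```

Run:
```python
from h import *
s=bot.read_state(); p,d=bot.capture('wrist'); save('w1.png',p)
P,uv=cloud('wrist',d,T('wrist',s)); print(s['position'])
def rect(n,c,r,lo,hi):
    q=P[(np.hypot(P[:,0]-c[0],P[:,1]-c[1])<r)&(P[:,2]>lo)&(P[:,2]<hi)]
    print(n,len(q),'z',np.median(q[:,2]).round(4) if len(q) else 0,cv2.minAreaRect((q[:,:2]*1000).astype(np.float32)) if len(q) else 0); return q
q=rect('handle',(.509,-.164),.045,.06,.085)
rect('house',(.509,-.164),.075,.03,.045)
c=np.array([.509,-.164])
print('tool delta',(s['tcp_rot'].T@(np.r_[.509,-.164,.2]-s['position'])*1000).round(1), 'yaw x',np.degrees(np.arctan2(s['tcp_rot'][1,0],s['tcp_rot'][0,0])))
```

```text
[ 0.51195988 -0.15898609  0.22288164]
handle 651 z 0.0701 ((509.538818359375, -166.4074249267578), (13.636381149291992, 60.978919982910156), 82.22034454345703)
house 3327 z 0.0361 ((508.1517028808594, -166.29588317871094), (65.6914291381836, 98.14363861083984), 82.6166000366211)
tool delta [-2.3  5.4 22.9] yaw x -7.817462644972353
```

View pics/w1.png

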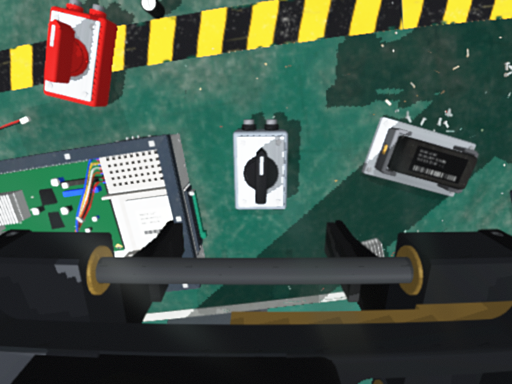

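The wrist view shows the grey isolator at (260,170), nose up towards the glands, the brick at (432,160), and the red look-alike at (78,55). The handle measures (0.509, -0.166), yaw about -8°, top at 70 mm, which matches the given sizes.

Request:
move_arm(
  increments=[
    {"xyz":[0,1,35],"roll":0,"grip":100},
    {"xyz":[0,0,35],"roll":0,"grip":100},
    {"xyz":[0,0,35],"roll":0,"grip":100},
    {"xyz":[0,0,25],"roll":0,"grip":100},
    {"xyz":[0,0,0],"roll":0,"grip":100},
  ],
)

```text
time_s: 2.93
position: [0.504, -0.1646, 0.0881]
tcp_rot: [[0.989, -0.144, -0.01], [-0.144, -0.99, 0.005], [-0.01, -0.004, -1.0]]
force: [-0.5, 0.0, -0.2]
opening: 1.002
grasp_force: 0.0
```

Request:
move_arm(
  increments=[
    {"xyz":[0,0,15],"roll":0,"grip":100},
    {"xyz":[0,0,15],"roll":0,"grip":100},
    {"xyz":[0,0,10],"roll":0,"grip":100},
    {"xyz":[0,0,0],"roll":0,"grip":100},
    {"xyz":[0,0,0],"roll":0,"grip":100},
  ],
)

```text
time_s: 3.35
position: [0.5082, -0.1659, 0.0532]
tcp_rot: [[0.989, -0.145, 0.0], [-0.145, -0.989, -0.0], [0.0, 0.0, -1.0]]
force: [0.8, 0.3, 0.0]
opening: 1.003
grasp_force: 0.0
```

Request:
move_arm(
  increments=[
    {"xyz":[1,0,4],"roll":0,"grip":100},
    {"xyz":[0,0,0],"roll":0,"grip":40},
    {"xyz":[0,0,0],"roll":0,"grip":10},
    {"xyz":[0,0,0],"roll":0,"grip":0},
    {"xyz":[0,0,0],"roll":0,"grip":0},
  ],
)

```text
time_s: 3.77
position: [0.5093, -0.1654, 0.049]
tcp_rot: [[0.99, -0.144, 0.001], [-0.144, -0.99, -0.0], [0.001, 0.0, -1.0]]
force: [0.0, 0.3, -0.6]
opening: 0.78
grasp_force: 0.0
```

Request:
move_arm(
  increments=[
    {"xyz":[0,0,0],"roll":0,"grip":0},
    {"xyz":[0,0,0],"roll":0,"grip":0},
    {"xyz":[0,0,0],"roll":0,"grip":0},
    {"xyz":[0,0,0],"roll":0,"grip":0},
    {"xyz":[0,0,0],"roll":0,"grip":0},
  ],
)

```text
time_s: 4.18
position: [0.5091, -0.1654, 0.0485]
tcp_rot: [[0.989, -0.145, -0.0], [-0.145, -0.989, 0.0], [-0.0, 0.0, -1.0]]
force: [-0.6, 0.2, 0.4]
opening: 0.403
grasp_force: 0.0
```

Request:
move_arm(
  increments=[
    {"xyz":[0,0,0],"roll":0,"grip":0},
    {"xyz":[0,0,0],"roll":0,"grip":0},
    {"xyz":[0,0,0],"roll":0,"grip":0},
    {"xyz":[0,0,0],"roll":0,"grip":0},
    {"xyz":[0,0,0],"roll":0,"grip":0},
  ],
)

```text
time_s: 4.6
position: [0.5091, -0.1657, 0.0486]
tcp_rot: [[0.989, -0.145, 0.0], [-0.145, -0.989, -0.0], [0.0, 0.0, -1.0]]
force: [-0.4, -2.0, 0.0]
opening: 0.158
grasp_force: 30.0
```

Request:
move_arm(
  increments=[
    {"xyz":[0,0,0],"roll":0,"grip":0},
    {"xyz":[0,0,0],"roll":0,"grip":0},
    {"xyz":[0,0,0],"roll":0,"grip":0},
  ],
)

```text
time_s: 4.85
position: [0.5091, -0.1657, 0.0486]
tcp_rot: [[0.989, -0.145, 0.0], [-0.145, -0.989, -0.0], [0.0, 0.0, -1.0]]
force: [-1.1, -1.8, -0.7]
opening: 0.156
grasp_force: 30.0
```

Request:
move_arm(
  increments=[
    {"xyz":[0,0,0],"roll":-0.1,"grip":0},
    {"xyz":[0,0,0],"roll":-0.1,"grip":0},
    {"xyz":[0,0,0],"roll":-0.1,"grip":0},
    {"xyz":[0,0,0],"roll":-0.1,"grip":0},
    {"xyz":[0,0,0],"roll":-0.1,"grip":0},
  ],
)

```text
time_s: 5.27
position: [0.5091, -0.1653, 0.0486]
tcp_rot: [[0.936, 0.352, -0.0], [0.352, -0.936, 0.0], [0.0, -0.0, -1.0]]
force: [-0.9, -2.0, -0.7]
opening: 0.156
grasp_force: 30.0
```

Request:
move_arm(
  increments=[
    {"xyz":[0,0,0],"roll":-0.1,"grip":0},
    {"xyz":[0,0,0],"roll":-0.1,"grip":0},
    {"xyz":[0,0,0],"roll":-0.1,"grip":0},
    {"xyz":[0,0,0],"roll":-0.1,"grip":0},
    {"xyz":[0,0,0],"roll":-0.1,"grip":0},
  ],
)

```text
time_s: 5.68
position: [0.5088, -0.165, 0.0485]
tcp_rot: [[0.652, 0.758, -0.001], [0.758, -0.652, 0.001], [0.0, -0.001, -1.0]]
force: [0.2, -0.7, 0.5]
opening: 0.158
grasp_force: 30.0
```

Request:
move_arm(
  increments=[
    {"xyz":[0,0,0],"roll":-0.1,"grip":0},
    {"xyz":[0,0,0],"roll":-0.1,"grip":0},
    {"xyz":[0,0,0],"roll":-0.1,"grip":0},
    {"xyz":[0,0,0],"roll":-0.1,"grip":0},
    {"xyz":[0,0,0],"roll":-0.1,"grip":0},
  ],
)

```text
time_s: 6.1
position: [0.5085, -0.1648, 0.0486]
tcp_rot: [[0.209, 0.978, -0.001], [0.978, -0.209, 0.001], [0.0, -0.001, -1.0]]
force: [-0.9, -0.8, 0.9]
opening: 0.159
grasp_force: 30.0
```

Request:
move_arm(
  increments=[
    {"xyz":[0,0,0],"roll":-0.07,"grip":0},
    {"xyz":[0,0,0],"roll":0,"grip":0},
    {"xyz":[0,0,0],"roll":0,"grip":0},
  ],
)

```text
time_s: 6.35
position: [0.5085, -0.1648, 0.0485]
tcp_rot: [[0.147, 0.989, -0.001], [0.989, -0.147, 0.001], [0.001, -0.001, -1.0]]
force: [-2.1, 0.6, 0.5]
opening: 0.157
grasp_force: 30.0
```

Request:
move_arm(
  increments=[
    {"xyz":[0,0,0],"roll":0,"grip":100},
    {"xyz":[0,0,0],"roll":0,"grip":100},
    {"xyz":[0,0,0],"roll":0,"grip":100},
    {"xyz":[0,0,0],"roll":0,"grip":100},
    {"xyz":[0,0,0],"roll":0,"grip":100},
  ],
)

```text
time_s: 6.77
position: [0.5094, -0.1654, 0.0486]
tcp_rot: [[0.146, 0.989, 0.001], [0.989, -0.146, -0.0], [-0.0, 0.001, -1.0]]
force: [0.8, 0.2, -0.6]
opening: 0.454
grasp_force: 0.0
```

Request:
move_arm(
  increments=[
    {"xyz":[0,0,-30],"roll":0,"grip":100},
    {"xyz":[0,0,-36],"roll":0,"grip":100},
    {"xyz":[0,0,-36],"roll":0,"grip":100},
    {"xyz":[0,0,-36],"roll":0,"grip":100},
    {"xyz":[0,0,-36],"roll":0,"grip":100},
  ],
)

```text
time_s: 7.18
position: [0.5088, -0.1651, 0.2242]
tcp_rot: [[0.146, 0.989, -0.0], [0.989, -0.146, 0.0], [0.0, -0.0, -1.0]]
force: [-0.3, -0.1, 0.6]
opening: 0.832
grasp_force: 0.0
```

Run:
```python
from h import *
s=bot.read_state(); p,d=bot.capture('wrist'); save('w2.png',p)
P,uv=cloud('wrist',d,T('wrist',s)); print(s['time_s'],s['position'],s['opening'])
def rect(n,c,r,lo,hi,P=P):
    q=P[(np.hypot(P[:,0]-c[0],P[:,1]-c[1])<r)&(P[:,2]>lo)&(P[:,2]<hi)]
    print(n,len(q),'z',np.median(q[:,2]).round(4) if len(q) else 0,cv2.minAreaRect((q[:,:2]*1000).astype(np.float32)) if len(q) else 0)
rect('handle',(.509,-.165),.045,.06,.085)
rect('brick',(.493,-.377),.08,.043,.06)
pt,dt=bot.capture('top'); P2,_=cloud('top',dt,T('top')); save('t2.png',pt)
rect('handle top',(.509,-.165),.045,.06,.085,P2)
print('tool delta to brick',(s['tcp_rot'].T@(np.r_[.494,-.376,.22]-s['position'])*1000).round(1), 'yaw y',np.degrees(np.arctan2(s['tcp_rot'][1,1],s['tcp_rot'][0,1])))
```

```text
7.1833 [ 0.50884222 -0.16510827  0.22423574] 0.8323536146837026
handle 645 z 0.0702 ((508.109130859375, -164.1634521484375), (61.66172790527344, 13.995200157165527), 83.9835433959961)
brick 750 z 0.0491 ((502.0414123535156, -351.7322082519531), (45.276832580566406, 42.59299087524414), 67.9563217163086)
handle top 0 z 0 0
tool delta to brick [-210.8   16.1    4.2] yaw y -8.382530195289547
```

View pics/w2.png

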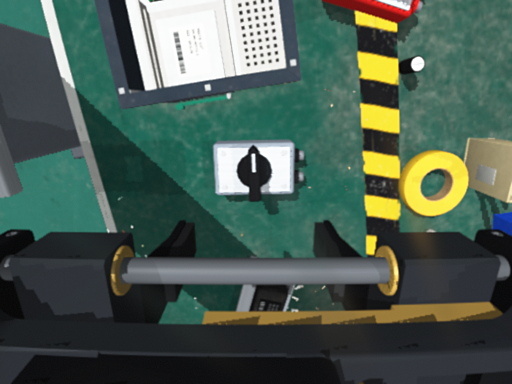

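The wrist view shows the handle at (254,172), across the housing with its nose at +y and the glands to the right. Measured yaw is 84°, so it is off. Next, the brick.

Request:
move_arm(
  increments=[
    {"xyz":[-35,3,0],"roll":0,"grip":100},
    {"xyz":[-35,3,0],"roll":0,"grip":100},
    {"xyz":[-35,3,0],"roll":0,"grip":100},
    {"xyz":[-35,3,0],"roll":0,"grip":100},
    {"xyz":[-35,2,0],"roll":0,"grip":100},
  ],
)

```text
time_s: 7.7
position: [0.497, -0.3417, 0.2216]
tcp_rot: [[0.145, 0.989, -0.001], [0.989, -0.145, 0.001], [0.001, -0.001, -1.0]]
force: [1.2, -0.1, 0.7]
opening: 0.999
grasp_force: 0.0
```

Request:
move_arm(
  increments=[
    {"xyz":[-36,2,0],"roll":0.08,"grip":100},
    {"xyz":[0,0,0],"roll":0.08,"grip":100},
    {"xyz":[0,0,0],"roll":0.07,"grip":100},
    {"xyz":[0,0,0],"roll":0,"grip":100},
    {"xyz":[0,0,0],"roll":0,"grip":100},
  ],
)

```text
time_s: 8.12
position: [0.4938, -0.3761, 0.2215]
tcp_rot: [[0.366, 0.931, -0.001], [0.931, -0.366, 0.001], [0.001, -0.002, -1.0]]
force: [-0.5, -0.2, -0.2]
opening: 1.0
grasp_force: 0.0
```

Run:
```python
from h import *
s=bot.read_state(); p,d=bot.capture('wrist'); save('w3.png',p)
P,uv=cloud('wrist',d,T('wrist',s)); print(s['time_s'],s['position'],s['opening'])
def rect(n,c,r,lo,hi,P=P):
    q=P[(np.hypot(P[:,0]-c[0],P[:,1]-c[1])<r)&(P[:,2]>lo)&(P[:,2]<hi)]
    R=cv2.minAreaRect((q[:,:2]*1000).astype(np.float32)); print(n,len(q),'z',np.median(q[:,2]).round(4),R); return R
R=rect('brick',(.493,-.377),.08,.043,.06)
rect('plate',(.493,-.377),.09,.005,.015)
print('tool delta',(s['tcp_rot'].T@(np.r_[np.array(R[0])/1000,.016]-s['position'])*1000).round(1), 'yaw y',np.degrees(np.arctan2(s['tcp_rot'][1,1],s['tcp_rot'][0,1])))
```

```text
8.1167 [ 0.49375553 -0.37610912  0.22146907] 1.0003512912540338
brick 2920 z 0.0494 ((492.27978515625, -377.5705871582031), (96.60090637207031, 43.970375061035156), 68.04011535644531)
plate 2171 z 0.0093 ((504.84649658203125, -382.81622314453125), (136.4071807861328, 103.34896087646484), 68.10169219970703)
tool delta [ -2.1  -0.5 205.5] yaw y -21.46123767335924
```

View pics/w3.png

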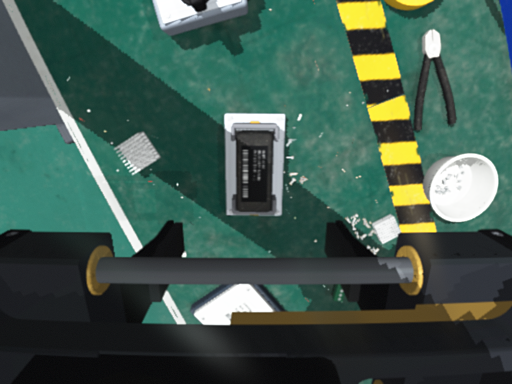

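The wrist view shows the brick at (255,165) lying square between the fingers, with the heat sink at (137,150) well clear. Its measured centre is (0.492, -0.3775), top at 49 mm.

Request:
move_arm(
  increments=[
    {"xyz":[-2,0,35],"roll":0,"grip":100},
    {"xyz":[0,0,35],"roll":0,"grip":100},
    {"xyz":[0,0,35],"roll":0,"grip":100},
    {"xyz":[0,0,30],"roll":0,"grip":100},
    {"xyz":[0,0,0],"roll":0,"grip":100},
  ],
)

```text
time_s: 8.58
position: [0.4902, -0.374, 0.0813]
tcp_rot: [[0.365, 0.931, -0.009], [0.931, -0.365, 0.01], [0.006, -0.012, -1.0]]
force: [-0.7, 1.1, -0.9]
opening: 1.001
grasp_force: 0.0
```

Request:
move_arm(
  increments=[
    {"xyz":[0,0,15],"roll":0,"grip":100},
    {"xyz":[0,0,15],"roll":0,"grip":100},
    {"xyz":[0,0,15],"roll":0,"grip":100},
    {"xyz":[0,0,10],"roll":0,"grip":100},
    {"xyz":[0,0,0],"roll":0,"grip":100},
  ],
)

```text
time_s: 9.0
position: [0.4932, -0.3775, 0.0319]
tcp_rot: [[0.366, 0.931, -0.001], [0.931, -0.366, 0.002], [0.001, -0.002, -1.0]]
force: [0.6, 0.7, 0.3]
opening: 0.997
grasp_force: 0.0
```

Request:
move_arm(
  increments=[
    {"xyz":[0,0,5],"roll":0,"grip":100},
    {"xyz":[0,0,0],"roll":0,"grip":100},
    {"xyz":[0,0,0],"roll":0,"grip":100},
  ],
)

```text
time_s: 9.25
position: [0.494, -0.3787, 0.0284]
tcp_rot: [[0.367, 0.93, 0.001], [0.93, -0.367, -0.001], [-0.001, 0.001, -1.0]]
force: [0.5, 0.4, 0.1]
opening: 1.001
grasp_force: 0.0
```

Request:
move_arm(
  increments=[
    {"xyz":[0,-1.5,6],"roll":0,"grip":100},
    {"xyz":[0,0,5],"roll":0,"grip":100},
    {"xyz":[0,0,0],"roll":0,"grip":100},
    {"xyz":[0,0,0],"roll":0,"grip":100},
  ],
)

```text
time_s: 9.58
position: [0.4918, -0.3775, 0.0161]
tcp_rot: [[0.367, 0.93, -0.001], [0.93, -0.367, 0.001], [0.0, -0.001, -1.0]]
force: [0.3, 0.7, 0.7]
opening: 1.0
grasp_force: 0.0
```

Request:
move_arm(
  increments=[
    {"xyz":[0,0,0],"roll":0,"grip":0},
    {"xyz":[0,0,0],"roll":0,"grip":0},
    {"xyz":[0,0,0],"roll":0,"grip":0},
    {"xyz":[0,0,0],"roll":0,"grip":0},
    {"xyz":[0,0,0],"roll":0,"grip":0},
  ],
)

```text
time_s: 10.0
position: [0.4922, -0.3778, 0.0167]
tcp_rot: [[0.367, 0.93, 0.0], [0.93, -0.367, -0.0], [-0.0, 0.0, -1.0]]
force: [-0.4, -1.0, -1.0]
opening: 0.707
grasp_force: 0.0
```

Request:
move_arm(
  increments=[
    {"xyz":[0,0,0],"roll":0,"grip":0},
    {"xyz":[0,0,0],"roll":0,"grip":0},
    {"xyz":[0,0,0],"roll":0,"grip":0},
    {"xyz":[0,0,0],"roll":0,"grip":0},
    {"xyz":[0,0,0],"roll":0,"grip":0},
  ],
)

```text
time_s: 10.42
position: [0.4922, -0.3778, 0.0166]
tcp_rot: [[0.367, 0.93, 0.0], [0.93, -0.367, -0.0], [-0.0, 0.0, -1.0]]
force: [0.3, -0.0, 0.4]
opening: 0.501
grasp_force: 30.0
```

Request:
move_arm(
  increments=[
    {"xyz":[0,0,-4],"roll":0,"grip":0},
    {"xyz":[0,0,-6],"roll":0,"grip":0},
    {"xyz":[0,0,-8],"roll":0,"grip":0},
    {"xyz":[0,0,-10],"roll":0,"grip":0},
    {"xyz":[0,0,-12],"roll":0,"grip":0},
  ],
)

```text
time_s: 10.83
position: [0.4919, -0.3776, 0.0574]
tcp_rot: [[0.367, 0.93, -0.0], [0.93, -0.367, 0.0], [0.0, -0.001, -1.0]]
force: [-0.4, 0.3, -1.9]
opening: 0.504
grasp_force: 30.0
```

Request:
move_arm(
  increments=[
    {"xyz":[0,0,-15],"roll":0,"grip":0},
    {"xyz":[0,0,-15],"roll":0,"grip":0},
    {"xyz":[0,0,-15],"roll":0,"grip":0},
    {"xyz":[0,0,-15],"roll":0,"grip":0},
    {"xyz":[0,0,-15],"roll":0,"grip":0},
  ],
)

```text
time_s: 11.25
position: [0.4922, -0.3778, 0.1337]
tcp_rot: [[0.367, 0.93, 0.001], [0.93, -0.367, -0.001], [-0.001, 0.001, -1.0]]
force: [-0.4, 0.2, -2.0]
opening: 0.5
grasp_force: 30.0
```

Request:
move_arm(
  increments=[
    {"xyz":[0,0,-15],"roll":0,"grip":0},
    {"xyz":[0,0,-14],"roll":0,"grip":0},
    {"xyz":[0,0,-12],"roll":0,"grip":0},
    {"xyz":[0,0,-8],"roll":0,"grip":0},
    {"xyz":[0,0,-4],"roll":0,"grip":0},
  ],
)

```text
time_s: 11.67
position: [0.4926, -0.3783, 0.1869]
tcp_rot: [[0.367, 0.93, 0.002], [0.93, -0.367, -0.002], [-0.001, 0.003, -1.0]]
force: [-0.8, -0.7, -1.8]
opening: 0.504
grasp_force: 30.0
```

Request:
move_arm(
  increments=[
    {"xyz":[0,0,0],"roll":0,"grip":0},
    {"xyz":[0,0,0],"roll":0,"grip":0},
    {"xyz":[0,0,0],"roll":0,"grip":0},
    {"xyz":[0,0,0],"roll":0,"grip":0},
    {"xyz":[0,0,0],"roll":0,"grip":0},
  ],
)

```text
time_s: 12.08
position: [0.4918, -0.3774, 0.1837]
tcp_rot: [[0.367, 0.93, -0.001], [0.93, -0.367, 0.001], [0.001, -0.002, -1.0]]
force: [-0.2, -0.4, -1.8]
opening: 0.505
grasp_force: 30.0
```

Run:
```python
from h import *
s=bot.read_state(); print(s['time_s'],s['position'],s['force'],s['grasp_force'],s['opening'],abs(s['qvel']).max())
p,d=bot.capture('scene'); save('s2.png',p)
pt,dt=bot.capture('top'); P,_=cloud('top',dt,T('top'))
q=P[(np.hypot(P[:,0]-.509,P[:,1]+.165)<.045)&(P[:,2]>.06)&(P[:,2]<.085)]
if len(q): print('handle',len(q),cv2.minAreaRect((q[:,:2]*1000).astype(np.float32)))
M=T('scene')
for l in('tape_roll','heatsink','capacitor'):
    r=bot.spot_in(l,'scene'); print(l,[(M@np.r_[x['at'],1])[:3].round(3) for x in r[:1]])
Ps,_=cloud('scene',d,M)
ax=s['tcp_rot'][:,0]; g=s['position']
rel=Ps-g; a=rel@ax; b=rel@s['tcp_rot'][:,1]
for lo,hi in((-.05,-.02),(-.02,-.012),(.012,.02),(.02,.05)):
    k=(a>lo)&(a<hi)&(abs(b)<.018)&(rel[:,2]>0.01)&(rel[:,2]<.05); print(lo,k.sum(),np.percentile(Ps[k,2],[50,90]).round(4) if k.sum() else '')
```

```text
12.0833 [ 0.49177216 -0.37742944  0.18368814] [-0.20240202 -0.43025182 -1.80178728] 29.977265624329448 0.5054514701330095 0.2542868434564624
handle 158 ((508.7248840332031, -162.92132568359375), (61.04469299316406, 14.040904998779297), 84.20983123779297)
tape_roll [array([ 0.743, -0.228,  0.02 ])]
heatsink [array([ 0.354, -0.31 ,  0.014])]
capacitor [array([ 0.483, -0.385,  0.018])]
-0.05 472 [0.2159 0.2184]
-0.02 65 [0.2178 0.2189]
0.012 61 [0.218 0.219]
0.02 89 [0.218 0.219]
```

View pics/s2.png

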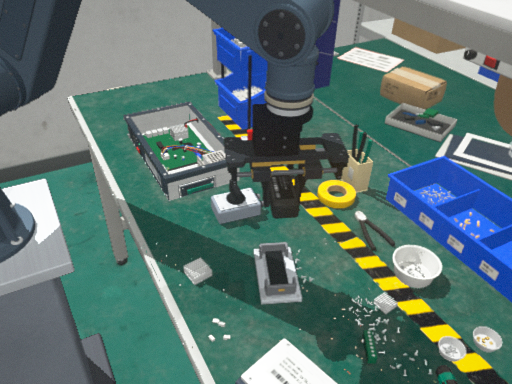

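The scene view shows the brick held level at (285,190) above the empty dock at (277,272). Its top is at 218 mm at both ends, so the centre is about 203 mm up. The handle at (237,190) is across the housing. I'll let it settle and hand in.

Request:
move_arm(
  increments=[
    {"xyz":[0,0,0],"roll":0,"grip":0},
    {"xyz":[0,0,0],"roll":0,"grip":0},
    {"xyz":[0,0,0],"roll":0,"grip":0},
    {"xyz":[0,0,0],"roll":0,"grip":0},
    {"xyz":[0,0,0],"roll":0,"grip":0},
  ],
)

```text
time_s: 12.75
position: [0.4921, -0.3778, 0.1846]
tcp_rot: [[0.367, 0.93, 0.0], [0.93, -0.367, -0.0], [-0.0, 0.0, -1.0]]
force: [0.2, -0.6, -1.4]
opening: 0.504
grasp_force: 30.0
```

```bash
python3 -c "
from h import *
s=bot.read_state();print(s['position'],abs(s['qvel']).max(),s['grasp_force']);print(bot.hand_in())"
```

```text
[ 0.49212063 -0.3777861   0.18459723] 0.1263989334015809 29.97715439647436
the job is handed in; nothing more can be done
None
```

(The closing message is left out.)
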